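# Shake the cinnamon stick out of its slotted box onto the scale

## Robot

A 6-joint arm with a two-finger parallel gripper is mounted at the origin on the work surface. World frame = base frame: x ahead of the robot, y to its left, z up, the work surface at z = 0. Lengths are in m, angles in rad, forces in N, time in s.
With the tool pointing down it reaches from about 0.25 to 0.725 m from the base axis. Payload 9.7 kg.
Tool frame: the origin (TCP) lies at the very end of the fingers, on their centre line; the grasp point (between the pads) lies 19 mm behind it (ctrl.tcp_to_grasp is the distance from the TCP to the grasp point, in m); z points along the fingers, x is the direction in which the jaws open and shut, and the axes are right-handed (so a half turn about z gives the same grasp; the last joint's range is limited). The gripper opens to 85 mm and grips with 20 to 120 N. Pads are 22 mm wide; open, the fingers measure 114 mm over their backs; the gripper's body (76 mm by 85 mm) begins 54 mm behind the grasp point. The pads swing forward as they close: fully open they stand 13 mm farther back than shut.
Start: joints at [-1.249, 0.087, 0.176, 1.66, 0, 1.571], TCP at [0.174, -0.522, 0.209] pointing down, gripper open.
Joint ranges: [-3.13, 3.13], [-0.85, 1.81], [-1.15, 1.24], [-2.2, 2.28], [-1.44, 1.52], [-3.14, 3.14]. Speed limits (rad/s): [2.22, 2.22, 2.57, 3.14, 3.14, 3.14].

## Interface

Orientations are given as [roll, pitch, yaw] about the fixed x, y, z axes, in that order (R = Rz(yaw) Ry(pitch) Rx(roll)).
In Python, from workcell import status, eyes, ctrl gives the robot as it stands.
- The arm moves only by the shell command python3 -m inch 'ROWS' [FORCE]. ROWS is JSON, a list of rows, each a list of 7 numbers: the opening, from 0 (shut) to 1 (fully open), then the shift along the tool's x, y, z in units of 40 mm (1.0 is 40 mm), then the turn, a rotation vector about the tool's x, y, z in units of 0.5 rad (1.0 is 0.5 rad). In form: [[gripper, dx, dy, dz, rx, ry, rz], ...]. A call has 1 to 10 rows; each row shifts and turns the commanded pose from where the row before left it, along the tool's axes as they then stand; what a row does not reach is not made up. A row lasts 1/10 s, in which the tool goes at most 50 mm and 8.59 degrees, less where a joint would pass 70% of its speed; a pose out of reach is approached as far as the arm can. A call with a number of a shift or a turn outside -1 to 1 is refused whole. A call with a gripper value outside its range is refused whole. The fingers move at their own pace and stop on an object; FORCE is the grip in N (left out, the last holds). Time passes only in rows, so rows that do not move let the fingers close. It gives the time, the measured TCP pose, the force and the opening at its end, in the units of the state.
- status.get_obs(): the state, without advancing time (a new reading comes with each control period).
- eyes.grab_frame(name): name is "side" or "top"; returns the picture (400x640x3 uint8, red, green, blue); there is no depth.
- eyes.camera_model(name): a dict with "mtx" (3x3 intrinsics, pixels), "k1" (the pictures are not rectified: a ray, as slopes to the right and down, at radius r is drawn at 1 + k1 r^2 times it, then the intrinsics apply), "R" (3x3) and "t" (3): a world point X has camera coordinates R X + t. Camera axes: x right, y down, z forward; pixel columns grow to the right and rows downward; lengths in m; the calibration is good to about 2 mm. A picture is of the moment at which its call begins. camera_model takes no time and is no camera call.
- ctrl.hand_in(): hands the job in, once; it reports no verdict.
Trained networks look in the newest picture that a camera, given by its name, has taken for a name from the list of things; names that differ only in an ending like _2 or _b are one class to them, and where a whole thing is asked for, a point or a joint stands for the part that bears it (a point fixed in the world has none). Each returns a list of dicts, best first, with "score" (0 to 1); they miss things now and then, are a little off and sometimes report something else, mostly with a low value. They report only what shows in the picture. A call takes as long as a camera call. They do not tell look-alikes from the thing itself.
- eyes.cut_out(target, camera): "mask" (400x640 bool, what is visible of it) and "location" ([column, row] in pixels, amid what is visible of it).
The state is a dict: "clock": time; "qpos": joint angles; "qvel": joint speeds; "joint_torque": joint torques, N m; "tool_pos": TCP position; "orientation": TCP orientation; "ft_force": force on the tool from outside, world axes, zero at the start; "ft_torque": the same for the moment, N m; "finger_gap": opening from 0.0 (shut) to 1.0 (fully open).
Only numpy, scipy, OpenCV 4.12 (cv2) and the standard library are available. Lean on these libraries where they do the work, as an engineer would, in place of code of your own. Each camera call takes 0.05 s, during which the arm holds its last target.

## Task

Lift the clear slotted box off its cork mat by its wooden grip, carry it level and hold it low over the scale's pan, then tilt and shake it until the cinnamon stick inside lines up with the slot underneath and drops into the pan. Stand the box back on the cork mat, slot side down as it was, and leave the stick lying in the pan. Do not let the stick fall on the counter and leave the two spice jars where they stand.

Things in the scene. Friction and masses are not known exactly. Their poses are not given: they have to be found in the camera images.
- box_grip (a point): Centre of the box's wooden grip, the place to grasp: a light block 44 mm long (box x), 30 mm wide (box y), 50 mm tall, on the middle of the box's upper face. This point is 20 mm below the grip's top, 30 mm above that face, 84 mm above the box's underside. Loose box, about 0.22 kg, 84 (x) x 66 (y) x 54 mm tall without grip, clear walls, upside down on its yellow slotted lid. z up.
- box_slot (a point): Middle of the box's slot, at its underside (84 mm below box_grip along the box's z). The slot is 68 mm long (box x, the grip's direction) and 20 mm wide (box y), through the 4 mm lid. Inside, the box is 76 (x) x 58 (y) x 46 mm tall: a flat shelf 19 mm wide lies along each long side of the slot, 4 mm at each end.
- stick_center (a point): Centre of the cinnamon stick: brown round-ended rod, 60 mm long (its x), 14 mm in diameter, about 12 g. It starts in the box lying askew (50 to 62 degrees) across the slot and cannot fall through till lined up. It is rough and starts to roll at a tilt of about 17 degrees; the box tilted 40 degrees about its x makes it roll to a long wall and line up; tilted back, it rolls over the slot.
- pan (a point): Centre of the inner floor of the scale's steel pan, which is 182 (x) x 222 mm (y) inside, with a rim 20 mm high above this floor and 4 mm thick. Its axes are the scale's, z up. The pan floor is 64 mm above the counter. The scale is fixed; its white base, 52 mm tall, reaches 150 mm towards the scale's -x and is 220 mm wide (y).
- mat: Cork mat fixed on the counter, 150 (x) x 140 (y) x 4 mm thick; its origin is the centre of its underside, on the counter. The box starts on it, near its middle.
- jar_red: Closed spice jar with red cap, 54 mm across and 85 mm tall; origin at the centre of its underside. To be left alone.
- jar_green: Closed spice jar with green cap, 54 mm across and 85 mm tall; origin at the centre of its underside. To be left alone.
Mind the look-alikes: they are no part of the job. What is meant by the part that bears box_grip is not pink, purple or turquoise, and is the smaller of those in its own colour.

How it is judged:
By the outcome, as a careful person would: the job done as asked, in the order asked, and still so for the second after the job is handed in, with the robot touching nothing.
It also fails if it takes over 61 s, if anything falls off the work surface, if the arm or the gripper's body presses on something with over 40 N, if the wrist force passes 120 N, or if a joint passes its speed limit or range.

## Working session

There is one attempt and no reset: what is moved stays moved. The work goes in short steps, Python scripts to look and compute and a shell command to move; the robot and the scene stay as the last step left them, time stands still between calls to the robot, and variables do not carry over. Pictures are saved under pics/ and viewed, and the job is handed in when it is done.

```bash
ls; mkdir -p pics; python3 - <<'E'
from workcell import status, eyes, ctrl
import cv2,numpy as np
np.set_printoptions(precision=4,suppress=True)
print(status.get_obs()); print(ctrl.tcp_to_grasp)
for n in ("side","top"):
    cv2.imwrite(f"pics/{n}0.png",eyes.grab_frame(n)[:,:,::-1]); print(n,eyes.camera_model(n))
E
```

```text
pics
{'clock': 0.0, 'qpos': array([-1.249 ,  0.0875,  0.1751,  1.6598,  0.    ,  1.5707]), 'qvel': array([-0.001 , -0.0009,  0.0004, -0.0003,  0.    ,  0.0016]), 'joint_torque': array([ -0.0004, -52.039 ,  46.4799,   0.0163,  -0.0001,   0.    ]), 'tool_pos': array([ 0.1739, -0.5215,  0.2085]), 'orientation': array([-3.1416,  0.0013, -1.2489]), 'ft_force': array([ 0.2865, -0.8447, -0.1287]), 'ft_torque': array([ 0.0295, -0.0032, -0.0406]), 'finger_gap': 0.9987465206301192}
0.0187
side {'mtx': array([[385.0516,   0.    , 318.5886],
       [  0.    , 385.0516, 204.6815],
       [  0.    ,   0.    ,   1.    ]]), 'k1': 0.03256446362462067, 'R': array([[-0.8019, -0.5975,  0.0004],
       [-0.4266,  0.5721, -0.7005],
       [ 0.4184, -0.5619, -0.7136]]), 't': array([0.423 , 0.2702, 0.6347])}
top {'mtx': array([[407.901 ,   0.    , 318.1467],
       [  0.    , 407.901 , 195.4379],
       [  0.    ,   0.    ,   1.    ]]), 'k1': 0.032452075483505795, 'R': array([[-0.0144, -0.9998, -0.0124],
       [-0.9974,  0.0152, -0.0698],
       [ 0.0699,  0.0113, -0.9975]]), 't': array([0.0122, 0.5226, 1.0329])}
```

View pics/side0.png

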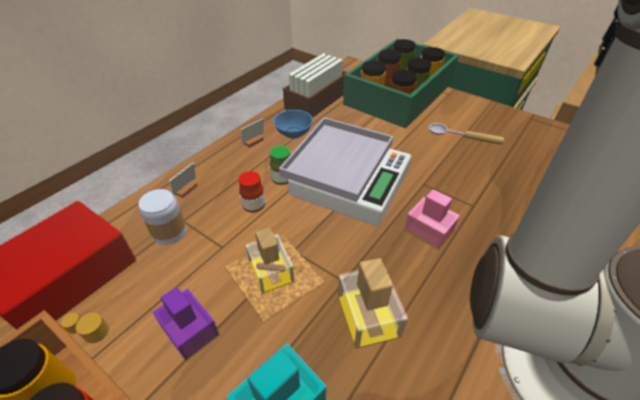

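View pics/top0.png

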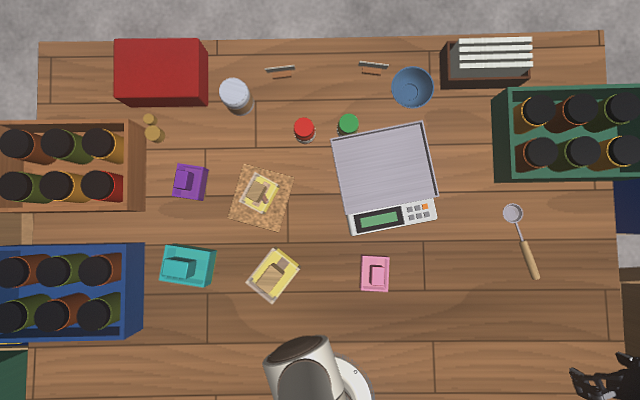

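Candidates: clear/yellow box on the mat (side 268,258; top 260,193), larger clear/yellow one (side 372,303; top 273,275), purple (side 185,320), turquoise (278,378) and pink (434,217). By description the smaller clear/yellow one, on the mat with the brown stick in it. I'll check that in a crop and measure.

```bash
cat > h.py <<'E'
from workcell import status, eyes, ctrl
import cv2,numpy as np
from scipy.spatial.transform import Rotation as Rn
np.set_printoptions(precision=4,suppress=True)
CM={n:eyes.camera_model(n) for n in("side","top")}
def proj(n,X):
    c=CM[n];p=np.atleast_2d(X)@np.array(c["R"]).T+c["t"];s=p[:,:2]/p[:,2:];r2=(s**2).sum(1,keepdims=True)
    s=s*(1+c["k1"]*r2);m=c["mtx"];return s*[m[0,0],m[1,1]]+[m[0,2],m[1,2]]
def ray(n,uv):
    c=CM[n];m=c["mtx"];d=(np.array(uv,float)-[m[0,2],m[1,2]])/[m[0,0],m[1,1]];s=d.copy()
    for _ in range(20): s=d/(1+c["k1"]*(s@s))
    R=np.array(c["R"]);o=-R.T@c["t"];v=R.T@np.r_[s,1];return o,v/np.linalg.norm(v)
def atz(n,uv,z):
    o,v=ray(n,uv);return o+v*(z-o[2])/v[2]
def tri(a,b):
    (o1,v1),(o2,v2)=ray("side",a),ray("top",b)
    P=lambda v:np.eye(3)-np.outer(v,v)
    x=np.linalg.solve(P(v1)+P(v2),P(v1)@o1+P(v2)@o2)
    return x,np.linalg.norm(P(v1)@(x-o1)),np.linalg.norm(P(v2)@(x-o2))
E
python3 - <<'E'
from h import *
for n in("side","top"):
    im=eyes.grab_frame(n)
    for t in("box_grip","stick_center","mat","pan","jar_red","jar_green"):
        for d in eyes.cut_out(t,n)[:4]:
            if d["score"]<.3: continue
            m=d["mask"]; ys,xs=np.nonzero(m)
            print(n,t,round(d["score"],2),np.array(d["location"]),m.sum(),xs.min(),xs.max(),ys.min(),ys.max(), cv2.minAreaRect(np.c_[xs,ys].astype(np.float32)))
            np.save(f"{n}_{t}_{int(d['location'][0])}.npy",m)
    b={"side":(215,215,335,335),"top":(215,150,305,240)}[n]
    c=im[b[1]:b[3],b[0]:b[2]];cv2.imwrite(f"pics/crop_{n}.png",cv2.resize(c,(560,560),interpolation=cv2.INTER_CUBIC)[:,:,::-1])
E
```

```text
side box_grip 0.85 [271.9 260.2] 2069 246 293 228 292 ((269.136962890625, 258.1986083984375), (60.15915298461914, 39.442867279052734), 69.44395446777344)
side box_grip 0.72 [371.7 303.5] 4385 338 407 258 348 ((371.2262268066406, 302.3389587402344), (83.87239074707031, 60.416229248046875), 72.9794692993164)
side box_grip 0.68 [284.3 382.7] 3237 226 326 345 399 ((276.0, 372.0), (54.0, 100.0), 90.0)
side box_grip 0.66 [433.6 222. ] 2042 405 458 190 248 ((433.46826171875, 217.6853790283203), (47.855499267578125, 51.11500549316406), 32.905242919921875)
side mat 0.75 [278.2 288.7] 2830 226 323 236 322 ((273.960205078125, 274.21490478515625), (68.3954849243164, 73.23673248291016), 55.491477966308594)
side pan 0.61 [351.1 169.4] 9170 279 410 118 226 ((343.8017578125, 167.1483154296875), (122.12133026123047, 90.67138671875), 18.824710845947266)
side jar_red 0.9 [254.7 194.3] 905 239 264 171 212 ((251.1199951171875, 191.3400115966797), (41.71929931640625, 24.465896606445312), 81.8698959350586)
side jar_green 0.73 [282.1 161.7] 585 270 289 146 184 ((279.5, 165.0), (38.0, 19.0), 90.0)
top box_gr
[... 447 characters left out ...]
781)
top box_grip 0.65 [273. 273.] 1740 244 300 246 304 ((273.08538818359375, 274.268310546875), (36.700836181640625, 49.66325759887695), 38.65980529785156)
top mat 0.74 [269.2 208.7] 1893 229 292 165 231 ((261.41082763671875, 197.50320434570312), (52.877967834472656, 57.16689682006836), 16.389541625976562)
top pan 0.87 [385.8 178. ] 9371 331 438 121 234 ((386.3861999511719, 177.82847595214844), (100.96497344970703, 96.34109497070312), 79.04593658447266)
top jar_red 0.75 [303.2 131.6] 442 294 315 118 143 ((304.3000183105469, 130.6000213623047), (25.491174697875977, 20.57182502746582), 63.43495178222656)
top jar_green 0.92 [347.9 125.9] 387 337 358 114 135 ((347.5, 124.5), (21.0, 21.0), 90.0)
```

View pics/crop_side.png

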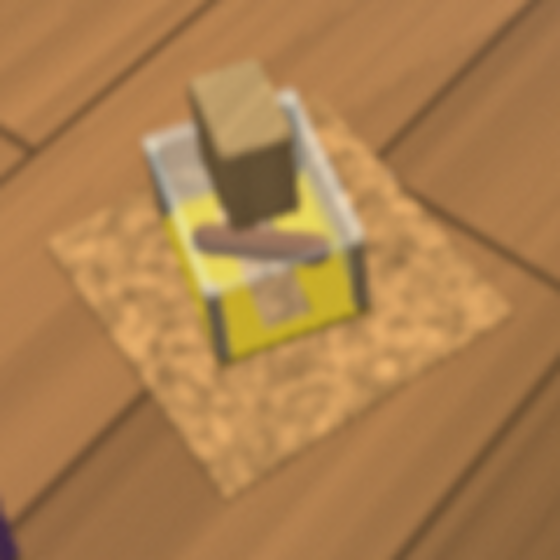

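View pics/crop_top.png

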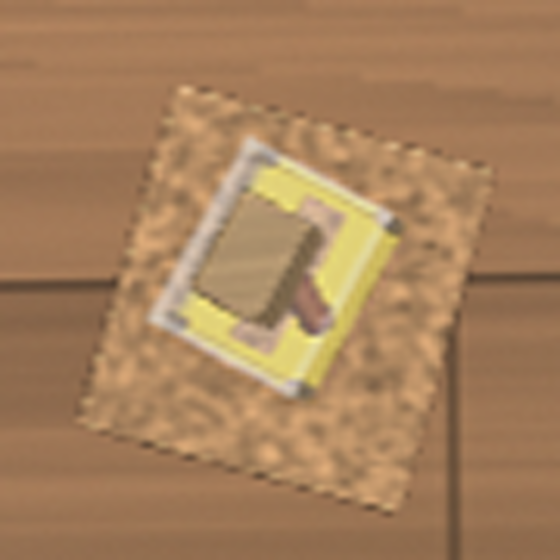

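The crops confirm it: the box on the mat is clear with a yellow lid, a light grip and the brown stick across the slot, and it is the smaller of the two. Next I'll fit poses from the corners.

```bash
cat > fit.py <<'E'
from h import *
from scipy.optimize import least_squares
T=lambda p:np.array(p)*90/560+[215,150]
S=lambda p:np.array(p)*120/560+[215,215]
# local pts -> pixels
def fit(obs,z0,x0):
    def res(p):
        c,s=np.cos(p[2]),np.sin(p[2]);r=[]
        for n,l,uv in obs:
            X=[p[0]+c*l[0]-s*l[1],p[1]+s*l[0]+c*l[1],z0+l[2]]
            r.append(proj(n,X)[0]-uv)
        return np.ravel(r)
    o=least_squares(res,x0,loss="soft_l1");return o.x,res(o.x).reshape(-1,2)
if __name__=="__main__":
    a,b=.042,.033
    # box x ~ image "up-right" (world +x,-y): top: up=+x
    box=[("top",(a,b,.054),T((255,142))),("top",(a,-b,.054),T((395,222))),("top",(-a,-b,.054),T((300,392))),("top",(-a,b,.054),T((155,320))),
     ("top",(.022,.015,.104),T((252,195))),("top",(.022,-.015,.104),T((325,230))),("top",(-.022,.015,.104),T((192,285))),("top",(-.022,-.015,.104),T((268,325))),
     ]
    x,r=fit(box,.004,[.5,.1,-.5]);print("box top",x,np.degrees(x[2]));print(r.T)
    # side grip-top corners unordered: print the projections
    c,s=np.cos(x[2]),np.sin(x[2])
    for l in [(.022,.015,.104),(.022,-.015,.104),(-.022,-.015,.104),(-.022,.015,.104),(a,b,.054),(a,-b,.054),(-a,-b,.054),(-a,b,.054)]:
        X=[x[0]+c*l[0]-s*l[1],x[1]+s*l[0]+c*l[1],.004+l[2]]; print(l,(proj("side",X)[0]-[215,215])*560/120)
    m=[("top",(.075,.07,.004),T((180,88))),("top",(.075,-.07,.004),T((495,168))),("top",(-.075,-.07,.004),T((400,514))),("top",(-.075,.07,.004),T((80,425)))]
    x,r=fit(m,0,[.5,.1,-.3]);print("mat",x,np.degrees(x[2]));print(r.T)
    im=eyes.grab_frame("top");cv2.imwrite("pics/pan_top.png",cv2.resize(im[110:250,320:450],None,fx=4,fy=4,interpolation=cv2.INTER_CUBIC)[:,:,::-1])
E
python3 fit.py
```

```text
box top [ 0.5277  0.149  -0.5175] -29.647868702551495
[[ 0.4586  1.0686 -0.2219 -0.1032 -0.0367 -0.7152  0.4442 -0.6966]
 [-0.6847 -0.85    1.4641  0.2111 -0.8784 -0.4231  0.926   0.6123]]
(0.022, 0.015, 0.104) [198.2536  65.7695]
(0.022, -0.015, 0.104) [271.0322  42.7304]
(-0.022, -0.015, 0.104) [308.6254 122.0078]
(-0.022, 0.015, 0.104) [233.2928 147.0312]
(0.042, 0.033, 0.054) [155.6865 124.3931]
(0.042, -0.033, 0.054) [305.6839  75.7744]
(-0.042, -0.033, 0.054) [377.2351 223.7691]
(-0.042, 0.033, 0.054) [217.518  280.2794]
mat [ 0.5197  0.153  -0.2796] -16.02268901680196
[[-0.3923  0.2958  0.2044 -0.1214]
 [-0.7233  0.2482  0.0781  0.2643]]
```

View pics/pan_top.png

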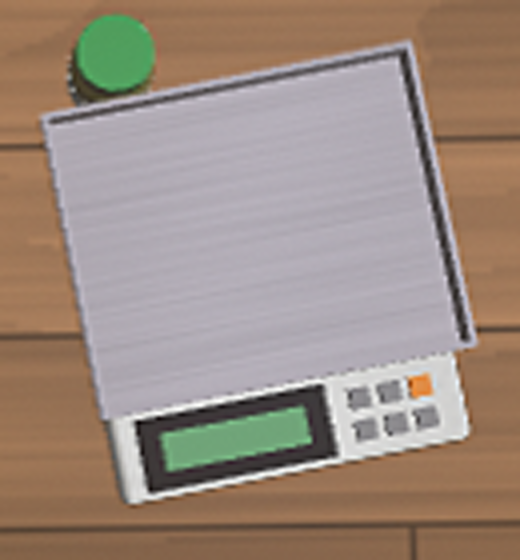

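```bash
python3 - <<'E'
from fit import *
a,b=.042,.033;h=.5
T=lambda p:(np.array(p)+h)*90/560-h+[215,150]
S=lambda p:(np.array(p)+h)*120/560-h+[215,215]
t=[("top",(a,b,.054),T((255,142))),("top",(a,-b,.054),T((395,222))),("top",(-a,-b,.054),T((300,392))),("top",(-a,b,.054),T((155,320))),
     ("top",(.022,.015,.104),T((252,195))),("top",(.022,-.015,.104),T((325,230))),("top",(-.022,.015,.104),T((192,285))),("top",(-.022,-.015,.104),T((268,325)))]
g=[(.022,.015,.104),(.022,-.015,.104),(-.022,-.015,.104),(-.022,.015,.104),(a,b,.054),(a,-b,.054),(-a,-b,.054),(-a,b,.054)]
s=[("side",l,S(p)) for l,p in zip(g,[(190,85),(252,62),(293,138),(230,157),(145,140),(290,95),(360,240),(212,290)])]
for nm,o in(("top",t),("side",s),("both",t+s)):
    for z in(.004,):
        x,r=fit(o,z,[.5,.1,-.5]);print(nm,x,np.degrees(x[2]));print(r.T)
P=lambda p:(np.array(p)+h)/4-h+[320,110]
o=[("top",(.095,.115,.084),P((42,117))),("top",(.095,-.115,.084),P((410,42))),("top",(-.095,-.115,.084),P((475,345))),("top",(-.095,.115,.084),P((105,418)))]
x,r=fit(o,0,[.5,-.1,.2]);print("pan",x,np.degrees(x[2]));print(r.T)
print("jars",atz("top",(304,127),.085),atz("top",(347.5,124),.085))
E
```

```text
top [ 0.5287  0.15   -0.5176] -29.655219481883826
[[ 0.4734  1.0794 -0.2156 -0.0929 -0.0449 -0.7254  0.4334 -0.7092]
 [-0.6711 -0.8352  1.4725  0.2185 -0.8868 -0.431   0.9141  0.6008]]
side [ 0.5272  0.1575 -0.4957] -28.403609410990477
[[-1.0787  1.2736  0.9791 -1.6945 -0.5972  0.5545  1.6704 -0.8742]
 [-0.5702 -0.8996 -0.1306  1.5076  0.3338 -1.1128 -0.3916  1.7783]]
both [ 0.5284  0.154  -0.5047] -28.9165960321083
[[-1.3968 -0.6292 -1.5499 -1.5928 -1.8725 -2.4752 -1.1899 -2.2538 -0.1591
   2.1721  1.6752 -0.982   0.3678  1.4793  2.2322 -0.2911]
 [-0.5005 -0.9635  1.5508  0.5981 -0.7411 -0.4285  1.1745  0.7175 -2.1334
  -2.3234 -1.6019 -0.1148 -1.275  -2.431  -1.778   0.0555]]
pan [ 0.5846 -0.1567  0.1831] 10.492360068560513
[[-0.4972  0.264   0.94   -0.594 ]
 [-0.487  -0.4573  0.2153  0.7647]]
jars [0.686  0.0358 0.085 ] [ 0.6915 -0.0704  0.085 ]
```

```bash
python3 -m inch '[[1,0,0,0,0,0,-0.3],[1,0,0,0,0,0,-0.3],[1,0,0,0,0,0,-0.3],[1,0,0,0,0,0,-0.3],[1,0,0,0,0,0,-0.3],[1,0,0,0,0,0,-0.3],[1,0,0,0,0,0,-0.3],[1,0,0,0,0,0,-0.3]]' 40; python3 -m inch '[[1,0,0,0,0,0,-0.3],[1,0,0,0,0,0,-0.3],[1,0,0,0,0,0,-0.3],[1,0,0,0,0,0,-0.3],[1,0,0,0,0,0,-0.3],[1,0,0,0,0,0,-0.3],[1,0,0,0,0,0,-0.3],[1,0,0,0,0,0,-0.13]]'
cat > plan.py <<'E'
import sys
from h import *
# usage plan.py x y z yaw_deg  : total shift/turn in tool units
o=status.get_obs();R=Rn.from_euler("xyz",o["orientation"]).as_matrix()
print("pos",o["tool_pos"],"rpy deg",np.degrees(o["orientation"]),"t",o["clock"],"gap",o["finger_gap"],"F",o["ft_force"],"q",o["qpos"])
if len(sys.argv)>1:
    x,y,z,w=map(float,sys.argv[1:5])
    Rd=Rn.from_euler("xyz",[180,0,w],degrees=True).as_matrix()
    print("shift units",R.T@(np.array([x,y,z])-o["tool_pos"])/.04,"turn units",Rn.from_matrix(R.T@Rd).as_rotvec()/.5)
E
python3 plan.py .528 .152 .19 61
```

```text
clock: 1.65
tool_pos: [0.1739, -0.5217, 0.2092]
orientation: [-3.142, 0.0, -0.043]
ft_force: [0.2, 0.6, 0.0]
finger_gap: 1.0
clock: 2.45
tool_pos: [0.1739, -0.5218, 0.2092]
orientation: [-3.142, -0.0, 1.072]
ft_force: [0.4, 0.0, -0.2]
finger_gap: 0.998
pos [ 0.1739 -0.5218  0.2092] rpy deg [-179.9984   -0.0005   61.4015] t 2.45 gap 0.9984842140556462 F [ 0.3592  0.0312 -0.2119] q [-1.249   0.0869  0.1759  1.6598 -0.     -0.7499]
shift units [19.0259 -0.2913  0.4794] turn units [-0.0001 -0.      0.014 ]
```

```bash
python3 -m inch '[[1,0.9,0,0,0,0,0],[1,0.9,0,0,0,0,0],[1,0.9,0,0,0,0,0],[1,0.9,0,0,0,0,0],[1,0.9,0,0,0,0,0],[1,0.9,0,0,0,0,0],[1,0.9,0,0,0,0,0],[1,0.9,0,0,0,0,0],[1,0.9,0,0,0,0,0],[1,0.9,0,0,0,0,0]]'; python3 -m inch '[[1,0.9,0,0,0,0,0],[1,0.9,0,0,0,0,0],[1,0.9,0,0,0,0,0],[1,0.9,0,0,0,0,0],[1,0.9,0,0,0,0,0],[1,0.9,0,0,0,0,0],[1,0.9,0,0,0,0,0],[1,0.9,0,0,0,0,0],[1,0.9,-0.2,0.3,0,0,0],[1,0.8,0,0,0,0,0]]';python3 -m inch '[[1,0.7,0,0,0,0,0],[1,0.3,0,0,0,0,0],[1,0,0,0,0,0,0]]'
python3 plan.py .528 .152 .069 61
python3 - <<'E'
from h import *
for n in("side","top"): 
  im=eyes.grab_frame(n)[150:350,160:360] if n=="side" else eyes.grab_frame(n)[110:260,180:330]
  cv2.imwrite(f"pics/pre_{n}.png",cv2.resize(im,(600,600),interpolation=cv2.INTER_CUBIC)[:,:,::-1])
E
```

```text
clock: 3.45
tool_pos: [0.3485, -0.2054, 0.2094]
orientation: [3.141, 0.0, 1.066]
ft_force: [1.1, -0.4, 1.1]
finger_gap: 1.002
clock: 4.45
tool_pos: [0.513, 0.1106, 0.196]
orientation: [-3.14, 0.001, 1.067]
ft_force: [0.9, -1.6, -0.5]
finger_gap: 1.0
clock: 4.75
tool_pos: [0.5328, 0.1447, 0.1966]
orientation: [-3.141, 0.001, 1.068]
ft_force: [-0.9, -0.1, -0.1]
finger_gap: 1.002
pos [0.5328 0.1447 0.1966] rpy deg [-179.9631    0.0367   61.1683] t 4.75 gap 1.0024250160849721 F [-0.8622 -0.1028 -0.1193] q [ 0.2652  0.0884  0.1531  1.6364 -0.      0.7684]
shift units [ 0.105  -0.1904  3.1912] turn units [-0.0013  0.0013  0.0059]
```

View pics/pre_side.png

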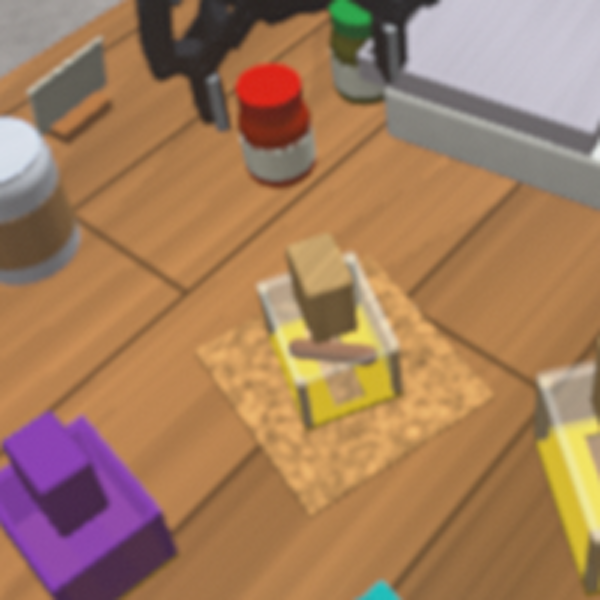

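View pics/pre_top.png

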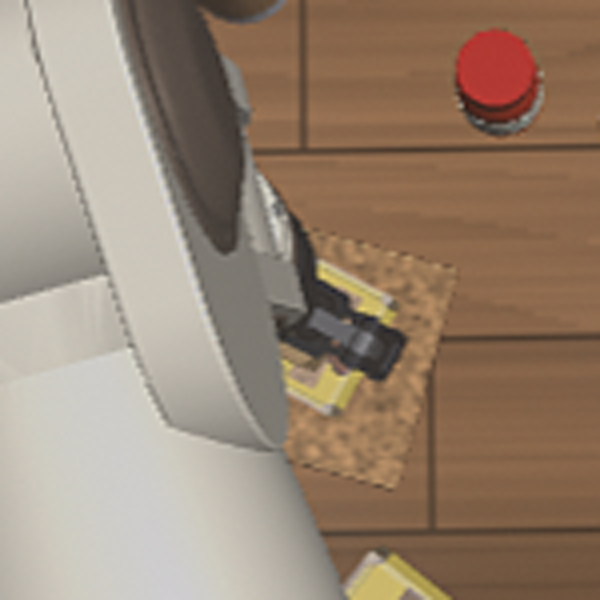

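Side view: the open fingers straddle the grip line (tips at about 233,193 and 292,175), nothing disturbed. Descending.

```bash
python3 -m inch '[[1,0.1,-0.19,0.4,0,0,0],[1,0,0,0.6,0,0,0],[1,0,0,0.6,0,0,0],[1,0,0,0.6,0,0,0],[1,0,0,0.5,0,0,0],[1,0,0,0.3,0,0,0],[1,0,0,0.2,0,0,0],[1,0,0,0,0,0,0]]'
python3 plan.py .528 .152 .069 61
python3 - <<'E'
from h import *
im=eyes.grab_frame("side")[170:320,190:340]
cv2.imwrite(f"pics/down_side.png",cv2.resize(im,(600,600),interpolation=cv2.INTER_CUBIC)[:,:,::-1])
E
```

```text
clock: 5.65
tool_pos: [0.5275, 0.1504, 0.0689]
orientation: [-3.141, 0.0, 1.065]
ft_force: [-0.5, 0.6, 0.6]
finger_gap: 0.999
pos [0.5275 0.1504 0.0689] rpy deg [-179.9739    0.0265   61.0409] t 5.65 gap 0.9985111321977974 F [-0.4656  0.561   0.5566] q [ 0.2778  0.0765 -0.1059  1.389  -0.      0.7832]
shift units [ 0.0404 -0.0086 -0.0036] turn units [-0.0009  0.0009  0.0014]
```

View pics/down_side.png

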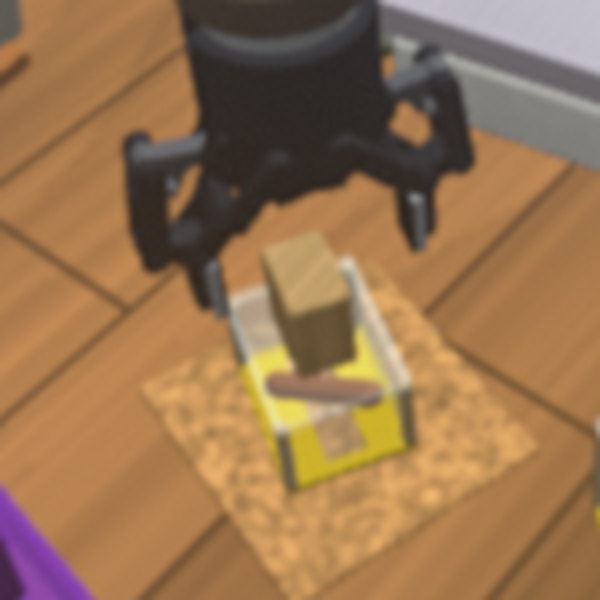

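```bash
python3 - <<'E'
from h import *
o=status.get_obs();R=Rn.from_euler("xyz",o["orientation"]).as_matrix()
for l in [(-.0425,0,-.013),(.0425,0,-.013),(0,0,-.013),(0,0,-.019)]:
    print(l,(proj("side",o["tool_pos"]+R@l)[0]-[190,170])*4)
# grip block top corners if box at estimate
for bx,by in[(.528,.152),(.520,.156),(.523,.156)]:
    c,s=np.cos(np.radians(-29)),np.sin(np.radians(-29))
    print([((proj("side",[bx+c*a-s*b,by+s*a+c*b,z])[0]-[190,170])*4).round() for a,b,z in[(.022,.015,.108),(.022,-.015,.108),(-.022,-.015,.108),(-.022,.015,.108),(-.022,-.015,.058),(-.022,.015,.058),(-.042,-.033,.058),(-.042,.033,.058),(-.042,-.033,.004),(-.042,.033,.004)]])
E
```

```text
(-0.0425, 0, -0.013) [404.5493 268.1082]
(0.0425, 0, -0.013) [229.8199 327.9047]
(0, 0, -0.013) [318.7688 297.4536]
(0, 0, -0.019) [317.6001 289.2552]
[array([264., 240.]), array([327., 220.]), array([360., 288.]), array([295., 310.]), array([368., 356.]), array([306., 378.]), array([419., 375.]), array([283., 425.]), array([424., 441.]), array([295., 490.])]
[array([271., 254.]), array([334., 233.]), array([368., 302.]), array([303., 325.]), array([375., 370.]), array([313., 392.]), array([427., 389.]), array([290., 440.]), array([432., 455.]), array([302., 504.])]
[array([266., 251.]), array([329., 230.]), array([363., 299.]), array([298., 321.]), array([370., 367.]), array([309., 389.]), array([422., 386.]), array([285., 436.]), array([427., 451.]), array([297., 501.])]
```

```bash
python3 -m inch '[[0.3,0,0,0,0,0,0],[0.2,0,0,0,0,0,0],[0.2,0,0,0,0,0,0],[0,0,0,0,0,0,0],[0,0,0,0,0,0,0],[0,0,0,0,0,0,0],[0,0,0,0,0,0,0]]' 60
python3 plan.py .528 .152 .069 61
python3 - <<'E'
from h import *
im=eyes.grab_frame("side")[170:320,190:340]
cv2.imwrite(f"pics/close_side.png",cv2.resize(im,(600,600),interpolation=cv2.INTER_CUBIC)[:,:,::-1])
E
```

```text
clock: 6.4
tool_pos: [0.5283, 0.1513, 0.0698]
orientation: [3.141, -0.001, 1.066]
ft_force: [1.0, 3.2, 4.4]
finger_gap: 0.334
pos [0.5283 0.1513 0.0698] rpy deg [179.9552  -0.0677  61.087 ] t 6.4 gap 0.33374294185996284 F [0.9864 3.2135 4.4188] q [ 0.2788  0.0765 -0.1042  1.3887  0.0003  0.7834]
shift units [ 0.0108 -0.0155  0.0188] turn units [ 0.0016 -0.0024  0.003 ]
```

View pics/close_side.png

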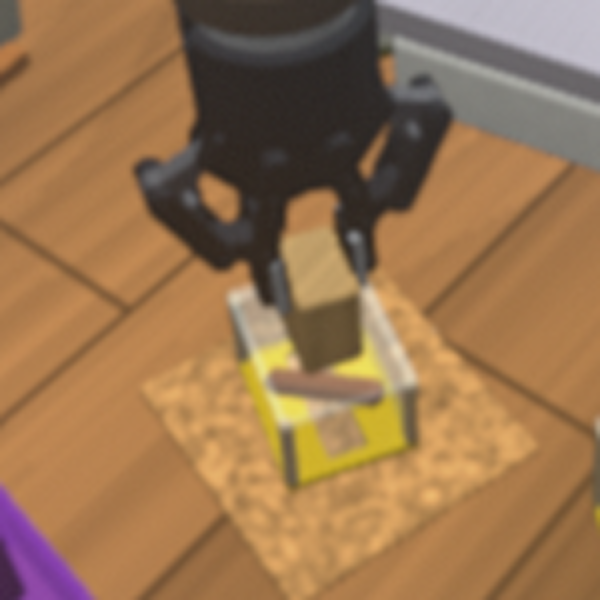

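The grip is held; the gap of 0.334 is about 28 mm. Pads sit slightly toward the far end but on the block. Lifting gently, then checking.

```bash
python3 -m inch '[[0,0,0,-0.1,0,0,0],[0,0,0,-0.25,0,0,0],[0,0,0,-0.4,0,0,0],[0,0,0,-0.5,0,0,0],[0,0,0,-0.5,0,0,0],[0,0,0,-0.5,0,0,0],[0,0,0,-0.4,0,0,0],[0,0,0,-0.25,0,0,0],[0,0,0,-0.1,0,0,0],[0,0,0,0,0,0,0]]' 
python3 plan.py .582 -.157 .19 75
python3 - <<'E'
from h import *
im=eyes.grab_frame("side")[130:310,190:370]
cv2.imwrite(f"pics/lift_side.png",cv2.resize(im,(600,600),interpolation=cv2.INTER_CUBIC)[:,:,::-1])
E
```

```text
clock: 7.45
tool_pos: [0.5278, 0.1509, 0.1892]
orientation: [-3.142, 0.0, 1.066]
ft_force: [-0.3, -0.5, -1.6]
finger_gap: 0.335
pos [0.5278 0.1509 0.1892] rpy deg [-179.9964    0.0105   61.0761] t 7.45 gap 0.334524682936391 F [-0.2721 -0.4803 -1.6158] q [ 0.2785  0.0779  0.1275  1.6206 -0.0001  0.7834]
shift units [-6.083   4.9081 -0.019 ] turn units [-0.0002  0.0004 -0.486 ]
```

View pics/lift_side.png

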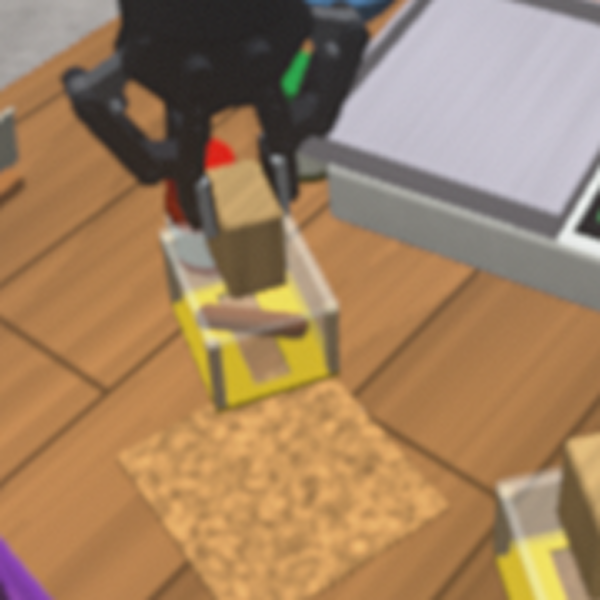

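Box lifted level with the stick still askew across the slot (crop 255,320). Carrying over.

```bash
python3 -m inch '[[0,-0.117,0.094,0,0,0,0],[0,-0.233,0.188,0,0,0,0],[0,-0.35,0.283,0,0,0,0],[0,-0.467,0.377,0,0,0,0],[0,-0.467,0.377,0,0,0,0],[0,-0.467,0.377,0,0,0,0],[0,-0.467,0.377,0,0,0,0],[0,-0.467,0.377,0,0,0,0]]'; python3 -m inch '[[0,-0.467,0.377,0,0,0,0],[0,-0.467,0.377,0,0,0,0],[0,-0.467,0.377,0,0,0,0],[0,-0.467,0.377,0,0,0,0],[0,-0.467,0.377,0,0,0,0],[0,-0.35,0.283,0,0,0,0],[0,-0.233,0.188,0,0,0,0],[0,-0.117,0.094,0,0,0,0],[0,0,0,0,0,0,0]]'; python3 -m inch '[[0,0,0,0,0,0,-0.08],[0,0,0,0,0,0,-0.12],[0,0,0,0.1,0,0,-0.12],[0,0,0,0.2,0,0,-0.1],[0,0,0,0.2,0,0,-0.06],[0,0,0,0.1,0,0,0],[0,0,0,0,0,0,0]]'
python3 plan.py .582 -.157 .166 75
python3 - <<'E'
from h import *
im=eyes.grab_frame("side")[40:240,250:450]
cv2.imwrite(f"pics/pan_side.png",cv2.resize(im,(600,600),interpolation=cv2.INTER_CUBIC)[:,:,::-1])
E
```

```text
clock: 8.3
tool_pos: [0.5547, -0.0046, 0.1888]
orientation: [-3.141, 0.001, 1.065]
ft_force: [0.1, -0.4, -1.8]
finger_gap: 0.336
clock: 9.2
tool_pos: [0.5819, -0.1567, 0.189]
orientation: [-3.141, 0.0, 1.065]
ft_force: [-0.8, -0.1, -2.5]
finger_gap: 0.333
clock: 9.9
tool_pos: [0.5816, -0.1558, 0.1645]
orientation: [-3.14, -0.0, 1.305]
ft_force: [-0.2, -0.1, -1.4]
finger_gap: 0.334
pos [ 0.5816 -0.1558  0.1645] rpy deg [-179.9303   -0.0014   74.7945] t 9.9 gap 0.33369701751047814 F [-0.2216 -0.0903 -1.4379] q [-0.2618  0.2026  0.2185  1.5879  0.      0.0036]
shift units [-0.0256  0.0164 -0.0385] turn units [-0.0024 -0.0001 -0.0072]
```

View pics/pan_side.png

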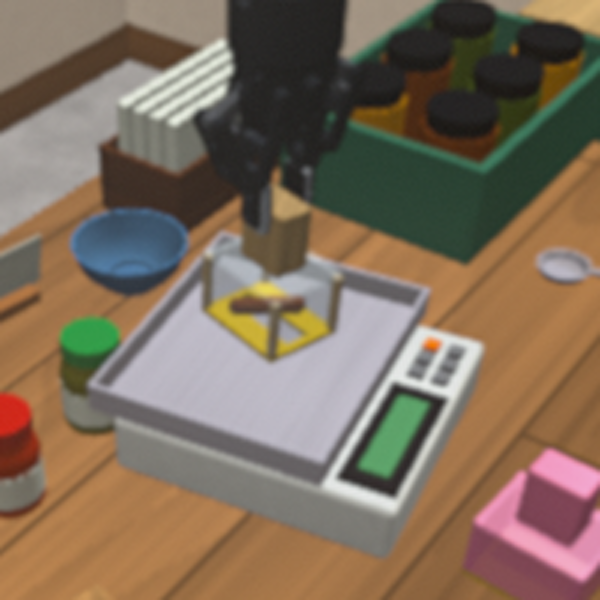

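```bash
python3 -m inch '[[0,-0.162,0,0.008,0,0.2,0],[0,-0.162,0,0.008,0,0.2,0],[0,-0.162,0,0.008,0,0.2,0],[0,-0.162,0,0.008,0,0.2,0],[0,-0.162,0,0.008,0,0.2,0],[0,-0.162,0,0.008,0,0.2,0],[0,-0.162,0,0.008,0,0.2,0],[0,0,0,0,0,0,0],[0,0,0,0,0,0,0],[0,0,0,0,0,0,0]]' 
python3 plan.py
python3 - <<'E'
from h import *
o=status.get_obs();print("slot",o["tool_pos"]+Rn.from_euler("xyz",o["orientation"]).as_matrix()@[0,0,.065])
im=eyes.grab_frame("side")[40:240,250:450]
cv2.imwrite(f"pics/tilt1_side.png",cv2.resize(im,(600,600),interpolation=cv2.INTER_CUBIC)[:,:,::-1])
E
```

```text
clock: 10.95
tool_pos: [0.5715, -0.1964, 0.151]
orientation: [3.14, -0.698, 1.308]
ft_force: [0.9, -0.3, -1.5]
finger_gap: 0.336
pos [ 0.5715 -0.1964  0.151 ] rpy deg [179.8878 -39.9775  74.9379] t 10.95 gap 0.3364162603037976 F [ 0.9255 -0.2519 -1.5281] q [-0.6398  0.4175  0.3102  1.7606  0.6411 -0.4755]
slot [ 0.5825 -0.1561  0.1012]
```

View pics/tilt1_side.png

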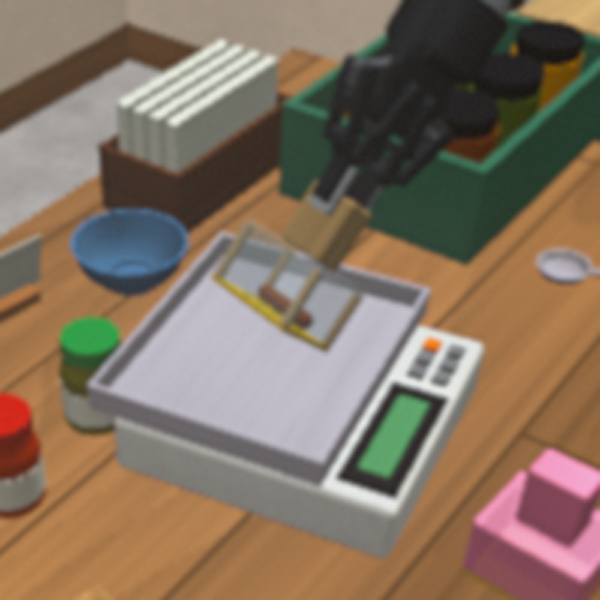

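The stick now lies parallel to the slot against the lower wall (crop 285,305). Tilting back, slowly past level.

```bash
python3 -m inch '[[0,0.162,0,0.008,0,-0.2,0],[0,0.162,0,0.008,0,-0.2,0],[0,0.162,0,0.008,0,-0.2,0],[0,0.162,0,0.008,0,-0.2,0],[0,0.162,0,0.008,0,-0.2,0],[0,0.162,0,0.008,0,-0.2,0],[0,0.162,0,0.008,0,-0.2,0],[0,0.081,0,0.002,0,-0.1,0],[0,0.081,0,0.002,0,-0.1,0],[0,0.081,0,0.002,0,-0.1,0]]' ; python3 -m inch '[[0,0.081,0,0.002,0,-0.1,0],[0,0.081,0,0.002,0,-0.1,0],[0,0.081,0,0.002,0,-0.1,0],[0,0.041,0,0.002,0,-0.05,0],[0,0.041,0,0.002,0,-0.05,0],[0,0,0,0,0,0,0],[0,0,0,0,0,0,0],[0,0,0,0,0,0,0]]'
python3 plan.py
python3 - <<'E'
from h import *
o=status.get_obs();print("slot",o["tool_pos"]+Rn.from_euler("xyz",o["orientation"]).as_matrix()@[0,0,.065])
im=eyes.grab_frame("side")[40:240,250:450]
cv2.imwrite(f"pics/tilt2_side.png",cv2.resize(im,(600,600),interpolation=cv2.INTER_CUBIC)[:,:,::-1])
E
```

```text
clock: 12.0
tool_pos: [0.585, -0.1454, 0.1665]
orientation: [3.138, 0.152, 1.307]
ft_force: [-0.4, 0.1, -2.5]
finger_gap: 0.336
clock: 12.8
tool_pos: [0.5877, -0.1352, 0.1615]
orientation: [3.141, 0.349, 1.305]
ft_force: [0.4, -0.3, -2.3]
finger_gap: 0.337
pos [ 0.5877 -0.1352  0.1615] rpy deg [179.9763  20.0201  74.7856] t 12.8 gap 0.3373952097222994 F [ 0.3767 -0.2688 -2.3461] q [-0.0548  0.2593  0.2434  1.6305 -0.3415  0.2237]
slot [ 0.5819 -0.1567  0.1004]
```

View pics/tilt2_side.png

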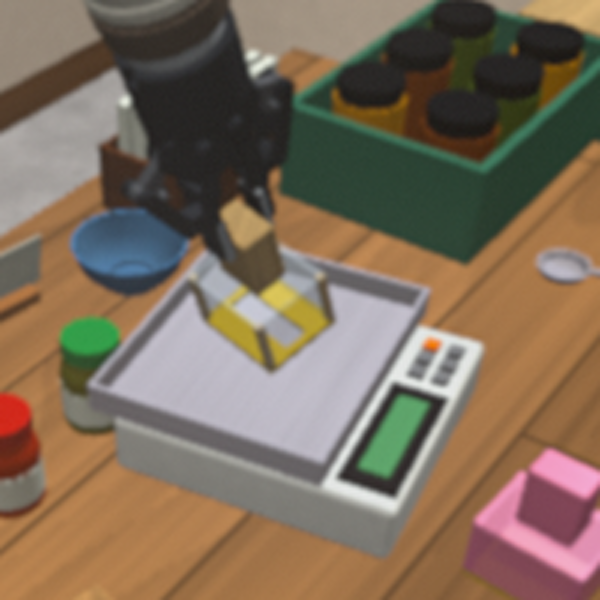

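```bash
python3 - <<'E'
from h import *
ims=[]
for n in("side","top"):
    im=eyes.grab_frame(n); ims.append(im)
    print(n,[(round(d["score"],2),d["location"],d["mask"].sum()) for d in eyes.cut_out("stick_center",n)])
cv2.imwrite("pics/t2b.png",np.hstack([cv2.resize(ims[0][100:190,290:390],(400,360),interpolation=cv2.INTER_CUBIC),cv2.resize(ims[1][110:250,310:450],(360,360),interpolation=cv2.INTER_CUBIC)])[:,:,::-1])
E
```

```text
side [(0.64, [276.1, 277.2], np.int64(4552))]
top [(0.61, [393.6, 172.0], np.int64(286))]
```

View pics/t2b.png

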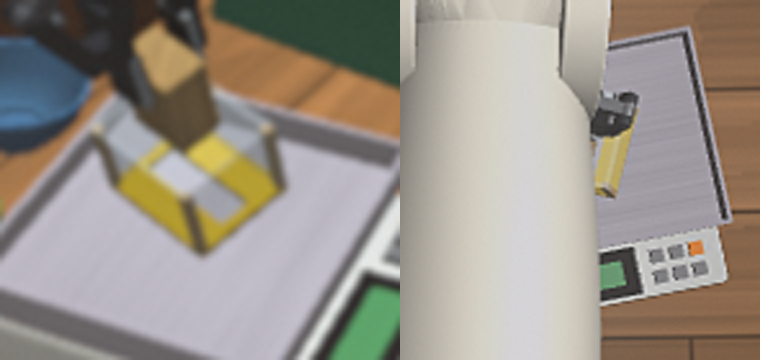

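No stick is visible in the box any more, so it has probably dropped and lies hidden behind or below the box. Levelling and rising to look.

```bash
python3 -m inch '[[0,-0.081,0,0.008,0,0.1,0],[0,-0.162,0,0.008,0,0.2,0],[0,-0.162,0,0.008,0,0.2,0],[0,-0.162,0,0.008,0,0.2,0],[0,0,0,-0.2,0,0,0],[0,0,0,-0.4,0,0,0],[0,0,0,-0.4,0,0,0],[0,0,0,-0.4,0,0,0],[0,0,0,-0.2,0,0,0],[0,0,0,0,0,0,0]]' 
python3 - <<'E'
from h import *
n="side";im=eyes.grab_frame(n)
print(n,[(round(d["score"],2),d["location"],d["mask"].sum()) for d in eyes.cut_out("stick_center",n)])
cv2.imwrite("pics/t3.png",cv2.resize(im[40:240,250:450],(600,600),interpolation=cv2.INTER_CUBIC)[:,:,::-1])
E
```

```text
clock: 14.05
tool_pos: [0.5824, -0.1564, 0.2301]
orientation: [3.14, 0.001, 1.306]
ft_force: [0.5, 0.5, -1.5]
finger_gap: 0.334
side [(0.66, [331.5, 153.5], np.int64(130))]
```

View pics/t3.png

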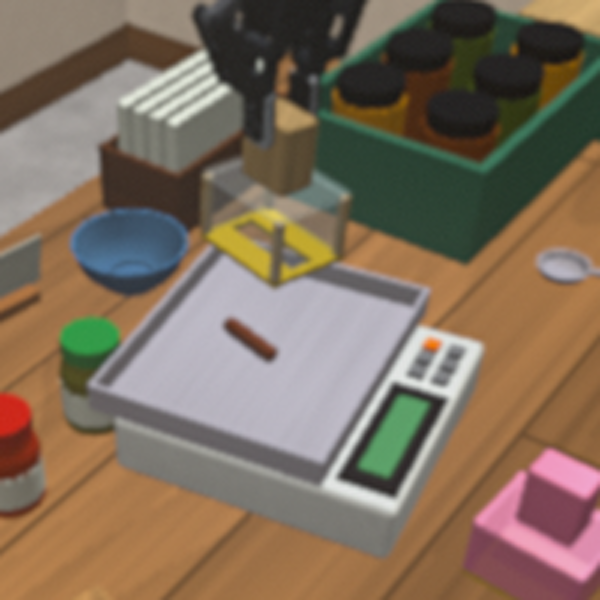

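The stick lies in the pan (side image about 333,153) and the box is empty. Going back by the same route.

```bash
python3 -m inch '[[0,0,0,0,0,0,0.1],[0,0,0,0,0,0,0.2],[0,0,0,0,0,0,0.18],[0,0,0,0,0,0,0],[0,0.233,-0.188,0,0,0,0],[0,0.467,-0.377,0,0,0,0],[0,0.467,-0.377,0,0,0,0],[0,0.467,-0.377,0,0,0,0],[0,0.467,-0.377,0,0,0,0],[0,0.467,-0.377,0,0,0,0]]'; python3 -m inch '[[0,0.467,-0.377,0,0,0,0],[0,0.467,-0.377,0,0,0,0],[0,0.467,-0.377,0,0,0,0],[0,0.467,-0.377,0,0,0,0],[0,0.467,-0.377,0,0,0,0],[0,0.467,-0.377,0,0,0,0],[0,0.467,-0.377,0,0,0,0],[0,0.233,-0.188,0,0,0,0],[0,0,0,0,0,0,0],[0,0,0,0,0,0,0]]'
python3 plan.py .528 .1513 .0695 61.07
python3 - <<'E'
from h import *
im=eyes.grab_frame("side")
cv2.imwrite("pics/t4.png",cv2.resize(im[130:310,190:370],(600,600),interpolation=cv2.INTER_CUBIC)[:,:,::-1])
E
```

```text
clock: 15.15
tool_pos: [0.5584, -0.0248, 0.2287]
orientation: [-3.141, 0.0, 1.069]
ft_force: [0.4, -0.3, -2.6]
finger_gap: 0.336
clock: 16.15
tool_pos: [0.5277, 0.1507, 0.2288]
orientation: [3.142, 0.0, 1.067]
ft_force: [0.0, -0.3, -1.8]
finger_gap: 0.331
pos [0.5277 0.1507 0.2288] rpy deg [179.9952   0.0227  61.1559] t 16.15 gap 0.3308428381778957 F [ 0.0392 -0.2724 -1.7533] q [ 0.2785  0.0927  0.2205  1.6988 -0.0003  0.7819]
shift units [0.0177 0.0003 3.9827] turn units [0.0002 0.0008 0.003 ]
```

View pics/t4.png

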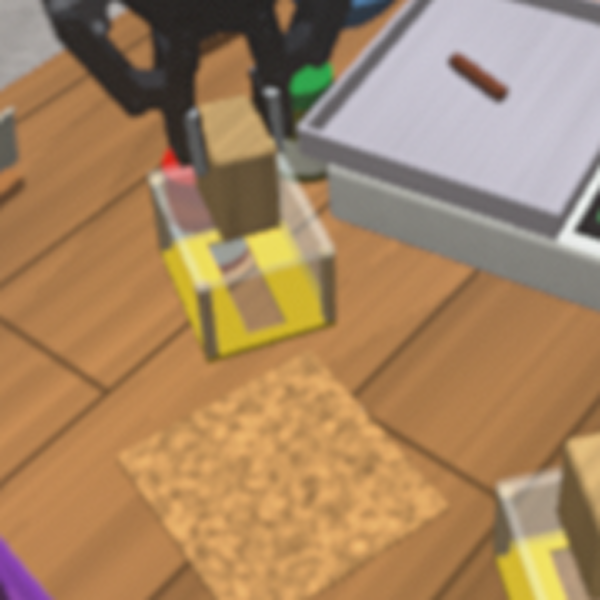

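```bash
python3 -m inch '[[0,0.02,0,0.3,0,0,0],[0,0,0,0.6,0,0,0],[0,0,0,0.7,0,0,0],[0,0,0,0.7,0,0,0],[0,0,0,0.6,0,0,0],[0,0,0,0.4,0,0,0],[0,0,0,0.25,0,0,0],[0,0,0,0.15,0,0,0],[0,0,0,0.1,0,0,0],[0,0,0,0.05,0,0,0]]'; python3 -m inch '[[0,0,0,0.05,0,0,0],[0,0,0,0.03,0,0,0],[0,0,0,0,0,0,0]]'; python3 plan.py
```

```text
clock: 17.2
tool_pos: [0.5285, 0.1515, 0.0751]
orientation: [3.141, -0.0, 1.066]
ft_force: [0.4, -0.1, -2.7]
finger_gap: 0.335
clock: 17.5
tool_pos: [0.5283, 0.1516, 0.0719]
orientation: [3.141, -0.0, 1.066]
ft_force: [-0.7, -0.2, -2.7]
finger_gap: 0.337
pos [0.5283 0.1516 0.0719] rpy deg [179.9889  -0.0119  61.0828] t 17.5 gap 0.33733470806741894 F [-0.6649 -0.2164 -2.6624] q [ 0.2795  0.0773 -0.0993  1.394   0.      0.7842]
```

```bash
python3 -m inch '[[0,0,0,0.025,0,0,0],[0,0,0,0,0,0,0],[0,0,0,0.025,0,0,0],[0,0,0,0,0,0,0]]'; python3 -m inch '[[0,0,0,0.015,0,0,0],[0,0,0,0,0,0,0],[0,0,0,0,0,0,0]]'
```

```text
clock: 17.9
tool_pos: [0.5283, 0.1516, 0.0698]
orientation: [3.141, -0.0, 1.066]
ft_force: [0.1, 0.6, -1.7]
finger_gap: 0.336
clock: 18.2
tool_pos: [0.5285, 0.1517, 0.0697]
orientation: [3.141, -0.001, 1.066]
ft_force: [-0.7, 0.8, 4.1]
finger_gap: 0.337
```

Contact with the mat (+4 N). Releasing and rising.

```bash
python3 -m inch '[[0.45,0,0,0,0,0,0],[0.6,0,0,0,0,0,0],[0.8,0,0,0,0,0,0],[1,0,0,0,0,0,0],[1,0,0,0,0,0,0],[1,0,0,0,0,0,0],[1,0,0,0,0,0,0]]'; python3 -m inch '[[1,0,0,-0.2,0,0,0],[1,0,0,-0.5,0,0,0],[1,0,0,-0.7,0,0,0],[1,0,0,-0.8,0,0,0],[1,0,0,-0.8,0,0,0],[1,0,0,-0.5,0,0,0],[1,0,0,-0.2,0,0,0],[1,0,0,0,0,0,0],[1,0,0,0,0,0,0]]'
python3 - <<'E'
from h import *
im=eyes.grab_frame("side")
cv2.imwrite("pics/t5.png",cv2.resize(im[100:350,180:460],(784,700),interpolation=cv2.INTER_CUBIC)[:600,:,::-1])
E
```

```text
clock: 18.9
tool_pos: [0.5282, 0.1516, 0.0691]
orientation: [-3.142, 0.0, 1.066]
ft_force: [0.1, 0.5, -0.2]
finger_gap: 1.002
clock: 19.8
tool_pos: [0.528, 0.1515, 0.2161]
orientation: [-3.141, 0.001, 1.066]
ft_force: [-0.3, 0.9, 0.1]
finger_gap: 1.0
```

View pics/t5.png

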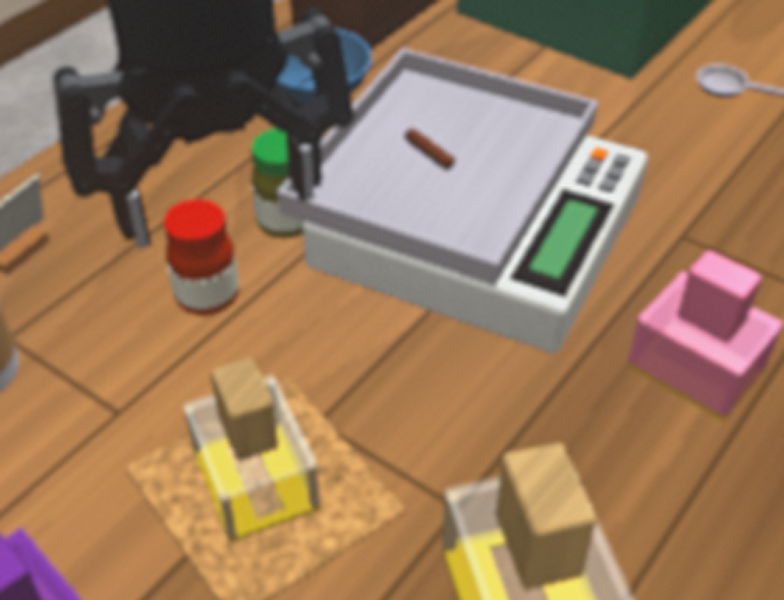

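The box stands on the mat (crop 255,460), empty. The stick is in the pan (430,148), the jars haven't moved, and the gripper is clear of everything. Handing in.

```bash
python3 -c "
from workcell import ctrl; print(ctrl.hand_in())"
```

```text
the job is handed in; nothing more can be done
None
```

The cinnamon stick is lying in the scale's pan and the empty box is back on the cork mat, slot side down. I handed the job in at about 20 s of the 61 s allowed.

I gripped the smaller clear box by its wooden grip, carried it level and held it about 35 mm above the pan floor. Tilting it 40° one way lined the stick up against the wall. Tilting it slowly to 20° the other way dropped it through the slot. I then set the box down at its original spot and let go.

**Last checks:** the final side picture shows the box upright and empty on the mat, the stick in the pan, both jars standing where they were and the open gripper clear. The force reading was near zero, and I saw no more than about 5 N at the end of any move.

**What disagreed:**
- The two cameras differed by about 7 mm on where the box stood, so I used their average.
- The finger pads sat a few mm off the middle of the grip, but the hold did not slip visibly.
- Right after the drop, the stick finder gave false hits because the box hid the stick. I found it by raising the box and looking again.

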